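# Open the label printer's spring cover

## Task

The label printer on the workshop table has run out: open it up for a fresh roll. With the fingertips, gently press down its release tab until the cover springs up, then push the cover all the way back until it rests open against its stop, without letting it slam, and take the hand away. Nothing is to be lifted or carried: leave the round feed button alone, keep the printer standing where it is, and do not disturb the things around it.

Things in the scene. Friction and masses are not known exactly. Their poses are not given: they have to be found in the camera images.
- printer: Pale desktop label printer, 145 mm wide (its y), 200 deep (x -102 to +98), 116 high, 1.7 kg, loose on rubber feet. Origin: under its middle; x points to its back, z up. Control deck at the front (x -102 to -54), 78 high: release tab at its right end, feed button at its left. Behind it the cover, over a roll bay 80 deep, walls 101 high, an empty 28 mm core in it 56 up, at x +16.
- cover (a joint): The cover's hinge, rad: 0 shut and latched, grows as it opens up and back, stop at 1.85. Unlatched, a spring pin lifts it in about 0.4 s to about 0.48 and holds it there; from there only its weight (0.14 kg, about 0.7 N at the front edge) and slight damping resist. Let go below 1.5 it falls back to 0.48, from 1.5 to 1.65 it may stay there, beyond that it goes on to the stop and stays.
- cover_hinge (a point): A point on the cover's hinge line, at its middle: in the printer's frame x +80, y 0, z 112 mm. The hinge line runs along the printer's y.
- cover_edge (a point): Middle of the lower edge of the cover's front lip, moving with it; shut, it is 130.5 mm before and 10 below the hinge. The cover is a panel 4 mm thick, 144 wide, 138 long, its underside level with the hinge when shut, with a lip and skirts 10 deep, 3 thick, at front and sides. At the right (y -29 to -58), 8 mm behind the lip, a latch bar on brackets hangs 24 mm down.
- release_tab (a joint): The tab's rocking angle, rad: 0 at rest, grows as its front is pressed down, stop at 0.25; the latch lets go at about 0.17. Sprung: pressed at tab_pad it takes about 2 N at first and 5 N at the stop, rubbing of the finger included; it springs back when let go.
- tab_pad (a point): Where to press: middle of the top of the release tab, a ribbed paddle 42 mm wide (y) and 38 mm long (x), 88 mm above the table, 10 mm proud of the deck; its upstand, 11 mm high, stands 26 mm behind this point and the shut cover's front face 30 mm behind. Printer frame x -82, y -43. Here it goes down about 6 mm to let the latch go and 9 mm to its stop.
- feed_button (a joint): Travel of the feed button, m: 0 at rest, 0.004 fully pressed (about 4 N). Not to be pressed.
- feed_top (a point): Middle of the top of the round feed button, 16 mm across, 6 mm proud of the deck: printer frame x -80, y +48, z 84 mm.
- label_roll: Fresh roll of labels standing on end, 64 mm across, 62 mm high, hole 25 mm. Origin: centre of its underside. Bystander.
- glue_stick: Glue stick standing upright, 27 mm across, 92 mm high. Origin: centre of its underside. Bystander.
- mouse: Black computer mouse, 104 x 60 x 36 mm. Origin: centre of its underside. Bystander.
- notebook: Notebook lying flat, 205 x 145 x 20 mm. Origin: centre of its underside. Bystander.
There are look-alikes about, which are no part of the job. Of the things shaped like the printer, the white one is meant.

How it is judged:
On the way, in this order (a step that is already met when the one before it is completed fails the run):
1. the release tab is pressed by the fingers (value of joint release_tab above 0.1 rad and contact force between the fingers and release_tab above 0.5 N), for 0.02 s.
2. the cover has sprung up (value of joint cover above 0.3 rad), for 0.1 s.
3. the cover is pushed fully open (value of joint cover above 1.75 rad), for 0.2 s.
At the end, for the whole second after the job is handed in: The cover rests open at more than 1.75 rad (stop at 1.85), still, with the release tab sprung back; the printer stands level within 30 mm of where it was, and roll, glue stick, mouse and notebook are within 20 mm of where they were (value of joint cover above 1.75 rad and velocity of joint cover below 0.2 rad/s and value of joint release_tab below 0.06 rad and distance of printer from where it was at the start of the episode below 0.03 m and angle between printer's own z axis and vertical below 0.05 rad and linear speed of printer below 0.02 m/s and distance of each of label_roll, glue_stick, mouse, notebook from where it was at the start of the episode below 0.02 m); the robot touches nothing.
It fails at once if the feed button is pressed (2.5 mm or more) (value of joint feed_button above 0.0025 m).
It fails at once if the cover slams: faster than 3.5 rad/s while more than 1.3 rad open (value of joint cover above 1.3 rad and velocity of joint cover above 3.5 rad/s).
It fails at once if the printer is lifted 15 mm, tipped by 0.2 rad or shoved 50 mm (height (world z) of printer above 0.015 m or angle between printer's own z axis and vertical above 0.2 rad or distance of printer from where it was at the start of the episode above 0.05 m).
It fails at once if the release tab or the cover is struck or forced with more than 40 N (contact force between the fingers and release_tab above 40 N or contact force between the fingers and cover above 40 N).
It fails at once if a thing beside the printer is lifted, knocked over or moved more than 30 mm (distance of any of label_roll, glue_stick, mouse, notebook from where it was at the start of the episode above 0.03 m or angle between any of label_roll, glue_stick's own z axis and vertical above 0.5 rad).
It also fails if it takes over 42 s, if anything falls off the work surface, if the arm or the gripper's body presses on something with over 40 N, if the wrist force passes 120 N, or if a joint passes its speed limit or range.

## Robot

A 6-joint arm with a two-finger parallel gripper is mounted at the origin on the work surface. World frame = base frame: x ahead of the robot, y to its left, z up, the work surface at z = 0. Lengths are in m, angles in rad, forces in N, time in s.
With the tool pointing down it reaches from about 0.3 to 0.875 m from the base axis. Payload 6.4 kg.
Tool frame: the origin (TCP) lies between the finger pads; the fingertips stand 19 mm ahead of it and the grasp point (between the pads) is the TCP (ctrl.tips_ahead is the z of the fingertips in the tool frame, in m); z points along the fingers, y is the line along which they close (so a half turn about z gives the same grasp; the last joint's range is limited). The gripper opens to 85 mm and grips with 20 to 120 N. Pads are 22 mm wide; open, the fingers measure 114 mm over their backs; the gripper's body (76 mm by 85 mm) begins 54 mm behind the grasp point. The pads swing forward as they close: fully open they stand 13 mm farther back than shut.
Start: joints at [-1.547, 0.181, 1.607, -0, 1.354, -0.206], TCP at [0.131, -0.56, 0.25] pointing down, gripper open.
Joint ranges: [-2.99, 2.99], [-0.89, 2.07], [0.3, 2.58], [-1.14, 4.28], [0, 2.63], [-3.12, 3.12]. Speed limits (rad/s): [2.57, 2.57, 3.01, 3.14, 3.14, 3.14].

## Interface

Orientations are given as a unit quaternion [w, x, y, z].
In Python, from bench import readout, vision, ctrl gives the robot as it stands.
- The arm moves only by the tool play_rows, never from a script. Its arguments are lists of equal length, an entry for each row: "xyz": the shift along the tool's x, y, z in mm, a list of three; "rot": the turn, a rotation vector about the tool's x, y, z in rad, a list of three; "grip": the opening, from 0 (shut) to 1 (fully open). In form: {"xyz": [[x, y, z], ...], "rot": [[rx, ry, rz], ...], "grip": [grip, ...]}. A call has exactly 10 rows; each row is the pose to reach, as a shift and turn from the pose commanded when the call began, along the tool's axes at that moment; what a row does not reach only later rows make up. A row lasts 1/8 s, in which the tool goes at most 62.5 mm and 10.7 degrees, less where a joint would pass 70% of its speed; a pose out of reach is approached as far as the arm can. A call with a gripper value outside its range is refused whole. The fingers move at their own pace and stop on an object; the grip force is fixed at half the most. Time passes only in rows, so rows that repeat a pose let the fingers close, or fill a call up. It gives the time, the measured TCP pose, the force, the opening and the grip force at its end, in the units of the state.
- readout.get_obs(): the state, without advancing time (a new reading comes with each control period).
- vision.camera(name): name is "scene" or "top"; returns a dict with "color" (384x512x3 uint8, red, green, blue), "depth" (384x512 float32, m along the optical axis (not along the pixel's ray), 0 where there is no reading), "camera_matrix" (3x3 intrinsics, pixels), "extrinsics" (4x4, takes a point from camera to world coordinates). Camera axes: x right, y down, z forward; pixel columns grow to the right and rows downward; lengths in m; the calibration is good to about 2 mm. A picture is of the moment at which its call begins.
- ctrl.hand_in(): hands the job in; it is judged then, once.
The state is a dict: "time_s": time; "q": joint angles; "dq": joint speeds; "joint_efforts": joint torques, N m; "eef_pos": TCP position; "eef_rot": TCP orientation; "wrist_force": force on the tool from outside, world axes, zero at the start; "torque": the same for the moment, N m; "opening": opening from 0.0 (shut) to 1.0 (fully open); "grasp_force": force on a finger pad.
Only numpy, scipy, OpenCV 4.12 (cv2) and the standard library are available. Lean on these libraries where they do the work, as an engineer would, in place of code of your own. Each camera call takes 0.05 s, during which the arm holds its last target. There are 200 camera calls.

## Working session

There is one attempt and no reset: what is moved stays moved. The work goes in short steps, Python scripts to look and compute and a tool call to move; the robot and the scene stay as the last step left them, time stands still between calls to the robot, and variables do not carry over. Pictures are saved under pics/ and viewed, at most 10 in all, crops included, and the job is handed in when it is done.

Besides the shell and the picture viewer there is one more tool, called after "Request:" in YAML: its name, and indented under it one key for each argument. play_rows: Moves the arm, as the interface text tells. Its arguments: {"type":"object","properties":{"xyz":{"type":"array","items":{"type":"array","items":{"type":"number"}}},"rot":{"type":"array","items":{"type":"array","items":{"type":"number"}}},"grip":{"type":"array","items":{"type":"number"}}},"required":["xyz","rot","grip"]}

```bash
mkdir -p pics; ls; python3 - <<'E'
from bench import readout, vision, ctrl
import cv2,numpy as np
for n in("scene","top"):
    c=vision.camera(n); np.savez(f"{n}0.npz",**c)
    cv2.imwrite(f"pics/{n}0.png",c["color"][:,:,::-1]); print(n,c["camera_matrix"].tolist(),c["extrinsics"].round(3).tolist())
o=readout.get_obs(); print(o["eef_pos"],o["eef_rot"],o["time_s"],ctrl.tips_ahead)
E
```

```text
pics
scene [[411.3626508482835, 0.0, 252.37542308041137], [0.0, 411.3626508482835, 186.79518789051056], [0.0, 0.0, 1.0]] [[0.806, 0.373, -0.46, 0.984], [0.592, -0.516, 0.62, -0.508], [-0.006, -0.771, -0.636, 0.646], [0.0, 0.0, 0.0, 1.0]]
top [[415.3432426733874, 0.0, 258.9679815292568], [0.0, 415.3432426733874, 191.8348054005397], [0.0, 0.0, 1.0]] [[0.001, -0.983, 0.182, 0.413], [-1.0, -0.0, 0.004, 0.049], [-0.004, -0.182, -0.983, 1.089], [0.0, 0.0, 0.0, 1.0]]
[ 0.13097964 -0.55940582  0.2494568 ] [-7.83860484e-04  9.93405964e-01  1.14647154e-01  7.52523392e-05] 0.1 0.019
```

View pics/scene0.png

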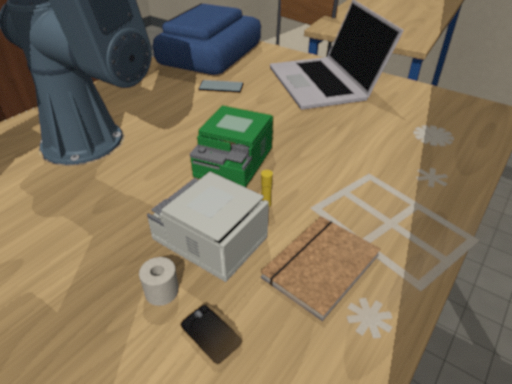

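View pics/top0.png

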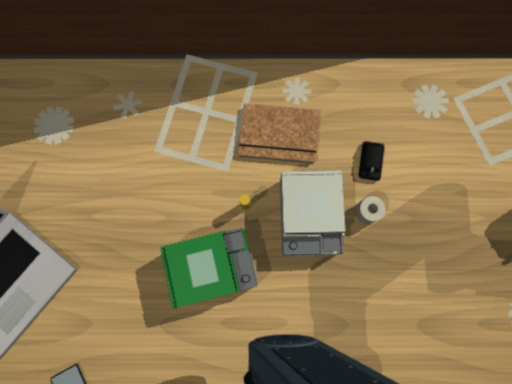

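White printer: cover around (313,203) in the top view, its deck at row ~243, tab right at ~(330,243), button left at ~(293,245). The front faces the robot.

```bash
cat > h.py <<'E'
import numpy as np,cv2
def cloud(c):
    d=c["depth"];K=c["camera_matrix"];v,u=np.indices(d.shape)
    p=np.stack([(u-K[0,2])/K[0,0]*d,(v-K[1,2])/K[1,1]*d,d],-1)
    return p@c["extrinsics"][:3,:3].T+c["extrinsics"][:3,3]
def ray(c,u,v,z):
    K=c["camera_matrix"];E=c["extrinsics"];r=E[:3,:3]@[(u-K[0,2])/K[0,0],(v-K[1,2])/K[1,1],1]
    return E[:3,3]+r*(z-E[2,3])/r[2]
E
python3 - <<'E'
from h import *
c=np.load("top0.npz");P=cloud(c)
box=np.zeros(P.shape[:2],bool);box[160:265,270:352]=1
for n,lo,hi in(("cover",.108,.13),("deck+",.072,.1)):
    m=box&(P[...,2]>lo)&(P[...,2]<hi)
    p=P[m]; r=cv2.minAreaRect((p[:,:2]*1000).astype(np.float32)); print(n,len(p),r,np.median(p[:,2]))
    print(cv2.boxPoints(r).round(0).tolist())
h=cv2.resize(c["color"][165:265,265:355,::-1],None,fx=6,fy=6,interpolation=cv2.INTER_CUBIC);cv2.imwrite("pics/crop0.png",h)
for i in range(228,258,3): print(i,(P[i,286:346:6,2]*1000).round().astype(int))
for n,u,v,z in(("btn",293,245,.084),("tab",330,243,.088)):print(n,ray(c,u,v,z))
E
```

```text
cover 3572 ((571.8748779296875, -73.5731201171875), (148.56240844726562, 144.41848754882812), 1.2822197675704956) 0.11636593993321825
[[496.0, -3.0], [499.0, -147.0], [648.0, -144.0], [645.0, 0.0]]
deck+ 1163 ((547.384033203125, -73.72480010986328), (199.0314483642578, 144.9624481201172), 1.3633116483688354) 0.07942569608692995
[[446.0, -4.0], [450.0, -149.0], [649.0, -144.0], [645.0, 1.0]]
228 [118 115 114 114 116 116 118 116 119 116]
231 [119 118 117 118 119 118 117 117 117 115]
234 [100  99 102 102  99 103  96  99 100  86]
237 [79 77 79 77 79 77 85 92 87 76]
240 [77 77 77 79 77 77 89 87 90 78]
243 [  76   85   80 1089   78   75   89   88   89   81]
246 [73 84 78 78 77 75 89 89 88 79]
249 [79 78 76 77 79 80 83 92 88 76]
252 [77 77 77 78 77 79 65 68 66 76]
255 [58 55 61 54 59 -1 -2 -1  1  2]
btn [ 0.46830146 -0.0288925   0.084     ]
tab [ 0.47291579 -0.11718858  0.088     ]
```

View pics/crop0.png

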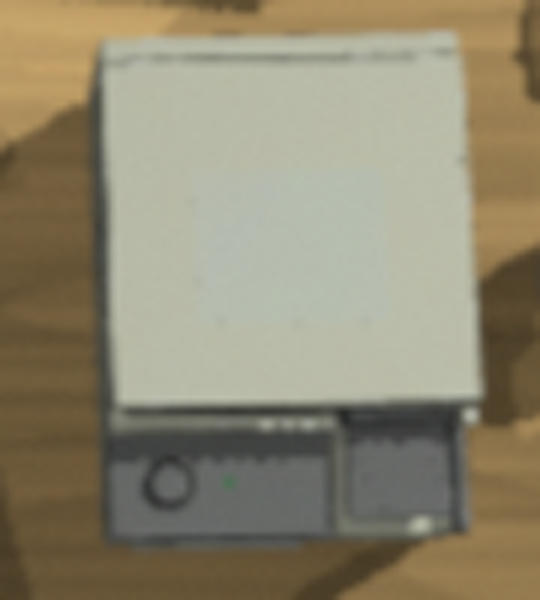

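Origin is about (0.549, -0.074), yaw about 1.4°, and the button and tab rays agree with that. Next is a planner in the printer frame (tip position plus tilt).

```bash
cat > plan.py <<'E'
import sys,numpy as np
from scipy.spatial.transform import Rotation as R
from bench import readout,ctrl
O=np.array([.549,-.0737,0]);Y=R.from_euler('z',1.36,degrees=True)
def pose(tip,tilt): # tip mm in printer frame, tilt deg: fingers from down towards printer +x
    r=Y*R.from_euler('x',180,degrees=True)*R.from_euler('y',tilt,degrees=True)
    return O+Y.apply(np.array(tip)/1e3)-r.apply([0,0,ctrl.tips_ahead]),r
def cur():
    o=readout.get_obs();q=o["eef_rot"];return o,o["eef_pos"],R.from_quat([q[1],q[2],q[3],q[0]])
if __name__=="__main__":
    o,p,r=cur()
    t=p+r.apply([0,0,ctrl.tips_ahead])
    print("t",round(o["time_s"],2),"tip in printer",((Y.inv().apply(t-O))*1e3).round(1),"F",np.round(o["wrist_force"],1),"open",round(o["opening"],2),"q",np.round(o["q"],2))
    print("z axis",Y.inv().apply(r.apply([0,0,1])).round(3))
    for a in sys.argv[1:]:
        x,y,z,tl=map(float,a.split(","));tp,tr=pose([x,y,z],tl)
        print(a,"xyz",(r.inv().apply(tp-p)*1e3).round(1).tolist(),"rot",(r.inv()*tr).as_rotvec().round(3).tolist())
E
python3 plan.py -- 2>/dev/null; python3 plan.py=-77 2>/dev/null; python3 plan.py " -77,-43,150,20" " -77,-43,105,20"
```

```text
t 0.1 tip in printer [-429.4 -475.6  230.5] F [ 0.2 -0.  -0.2] open 1.0 q [-1.55  0.18  1.61  0.    1.35 -0.21]
z axis [ 0.     0.002 -1.   ]
t 0.1 tip in printer [-429.4 -475.6  230.5] F [ 0.2 -0.  -0.2] open 1.0 q [-1.55  0.18  1.61  0.    1.35 -0.21]
z axis [ 0.     0.002 -1.   ]
 -77,-43,150,20 xyz [427.1, -352.6, 82.3] rot [-0.038, 0.348, 0.204]
 -77,-43,105,20 xyz [427.1, -352.5, 127.3] rot [-0.038, 0.348, 0.204]
```

Request:
play_rows:
  xyz:
    - [43,-35,8]
    - [86,-70,16]
    - [129,-106,25]
    - [172,-141,33]
    - [215,-176,41]
    - [258,-211,49]
    - [301,-247,58]
    - [344,-282,66]
    - [387,-317,74]
    - [427,-352,82]
  rot:
    - [0,0.03,0.02]
    - [0,0.07,0.04]
    - [0,0.1,0.06]
    - [-0.01,0.14,0.08]
    - [-0.02,0.17,0.1]
    - [-0.02,0.21,0.12]
    - [-0.03,0.24,0.14]
    - [-0.03,0.28,0.16]
    - [-0.04,0.31,0.18]
    - [-0.04,0.348,0.204]
  grip: [0,0,0,0,0,0,0,0,0,0]

```text
time_s: 1.35
eef_pos: [0.4674, -0.1182, 0.1682]
eef_rot: [-0.0, 0.985, 0.011, 0.175]
wrist_force: [0.2, -0.6, 0.4]
opening: -0.001
grasp_force: 0.0
```

Request:
play_rows:
  xyz:
    - [0,0,0]
    - [0,0,0]
    - [0,0,0]
    - [0,0,0]
    - [0,0,0]
    - [0,0,0]
    - [0,0,0]
    - [0,0,0]
    - [0,0,0]
    - [0,0,0]
  rot:
    - [0,0,0]
    - [0,0,0]
    - [0,0,0]
    - [0,0,0]
    - [0,0,0]
    - [0,0,0]
    - [0,0,0]
    - [0,0,0]
    - [0,0,0]
    - [0,0,0]
  grip: [0,0,0,0,0,0,0,0,0,0]

```text
time_s: 2.6
eef_pos: [0.4666, -0.1198, 0.1683]
eef_rot: [-0.0, 0.985, 0.012, 0.174]
wrist_force: [0.2, -0.6, -0.0]
opening: -0.001
grasp_force: 0.0
```

```bash
python3 plan.py " -77,-43,100,20" " -77,-43,88,20"; python3 - <<'E'
from bench import vision
import cv2,numpy as np
c=vision.camera("scene");np.savez("scene1.npz",**c);cv2.imwrite("pics/s1.png",cv2.resize(c["color"][90:290,100:320,::-1],None,fx=3,fy=3))
E
```

```text
t 2.6 tip in printer [-77.  -44.2 150.4] F [ 0.2 -0.6 -0. ] open -0.0 q [-0.63 -0.15  2.16  0.27  0.87  0.76]
z axis [ 0.343 -0.004 -0.939]
 -77,-43,100,20 xyz [-17.3, -1.3, 47.4] rot [0.004, -0.001, 0.001]
 -77,-43,88,20 xyz [-21.4, -1.4, 58.6] rot [0.004, -0.001, 0.001]
```

View pics/s1.png

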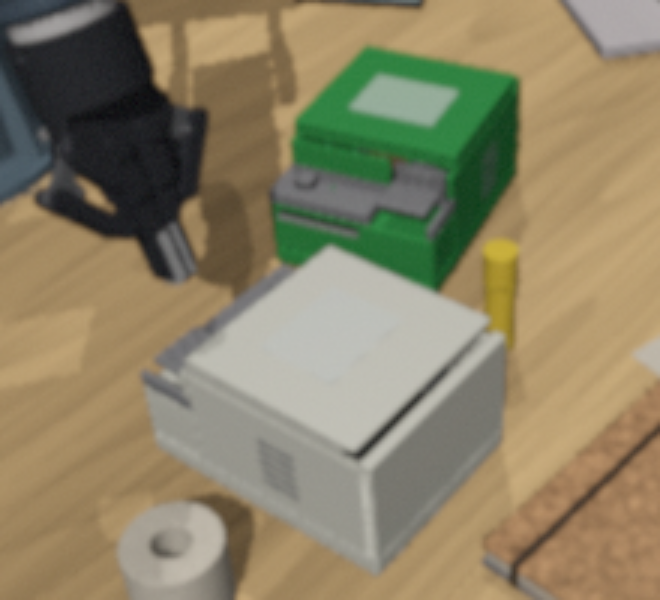

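The closed fingers are at crop (178,265), above the tab and clear of the cover. Next: descend and start pressing slowly.

Request:
play_rows:
  xyz:
    - [-3.5,-0.2,9.5]
    - [-8.5,-0.5,23.5]
    - [-13.7,-0.8,37.6]
    - [-17,-1,47]
    - [-18.5,-1.2,51]
    - [-19.2,-1.2,52.8]
    - [-19.8,-1.2,54.5]
    - [-20.5,-1.2,56.4]
    - [-20.8,-1.2,57.3]
    - [-21.2,-1.2,58.2]
  rot:
    - [0,0,0]
    - [0,0,0]
    - [0,0,0]
    - [0,0,0]
    - [0,0,0]
    - [0,0,0]
    - [0,0,0]
    - [0,0,0]
    - [0,0,0]
    - [0,0,0]
  grip: [0,0,0,0,0,0,0,0,0,0]

```text
time_s: 3.9
eef_pos: [0.4666, -0.1191, 0.1065]
eef_rot: [0.0, 0.985, 0.012, 0.174]
wrist_force: [-2.1, -0.9, 2.4]
opening: -0.001
grasp_force: 1.5
```

```bash
python3 plan.py " -77,-43,84,20" 
```

```text
t 3.9 tip in printer [-76.9 -43.5  88.7] F [-2.1 -0.9  2.4] open -0.0 q [-0.63 -0.02  2.2   0.32  0.71  0.7 ]
z axis [ 0.343 -0.004 -0.939]
 -77,-43,84,20 xyz [-1.7, -0.4, 4.4] rot [0.004, -0.001, 0.001]
```

Request:
play_rows:
  xyz:
    - [-0.3,0,0.7]
    - [-0.5,0,1.4]
    - [-0.8,0,2.1]
    - [-1,0,2.8]
    - [-1.3,0,3.5]
    - [-1.5,0,4.1]
    - [-1.5,0,4.1]
    - [-1.5,0,4.1]
    - [-1.5,0,4.1]
    - [-1.5,0,4.1]
  rot:
    - [0,0,0]
    - [0,0,0]
    - [0,0,0]
    - [0,0,0]
    - [0,0,0]
    - [0,0,0]
    - [0,0,0]
    - [0,0,0]
    - [0,0,0]
    - [0,0,0]
  grip: [0,0,0,0,0,0,0,0,0,0]

```text
time_s: 5.15
eef_pos: [0.4665, -0.1189, 0.1019]
eef_rot: [-0.0, 0.985, 0.012, 0.174]
wrist_force: [-4.1, -0.0, 3.5]
opening: 0.0
grasp_force: 2.3
```

```bash
python3 plan.py " -82,-43,130,20"; cat > edge.py <<'E'
from h import *;from plan import O,Y
from bench import vision
import sys
for n in("scene","top"):
    c=vision.camera(n);np.savez(f"{n}_{sys.argv[1]}.npz",**c)
    q=Y.inv().apply(cloud(c).reshape(-1,3)-O).reshape(384,512,3)*1e3
    col=c["color"].astype(int);lt=(col.min(2)>140)&(np.ptp(col,2)<45)
    m=lt&(abs(q[...,1])<68)&(q[...,0]>-60)&(q[...,0]<170)&(q[...,2]>119)&(q[...,2]<270)
    if m.sum()>30: p=q[m];print(n,m.sum(),"angle med",np.median(np.arctan2(p[:,2]-114,80-p[:,0])).round(2),"zmax",np.percentile(p[:,2],98).round())
    else: print(n,"none",m.sum())
E
python3 edge.py a
```

```text
t 5.15 tip in printer [-77.  -43.3  84.1] F [-4.1 -0.   3.5] open 0.0 q [-0.63 -0.01  2.2   0.33  0.7   0.69]
z axis [ 0.342 -0.004 -0.94 ]
 -82,-43,130,20 xyz [11.0, -0.0, -44.8] rot [0.004, -0.0, 0.001]
scene 3804 angle med 0.51 zmax 174.0
top 2621 angle med 0.51 zmax 175.0
```

The cover sprung up to about 0.5 rad. Withdraw, then tilt more and come in under the lip.

```bash
python3 plan.py " -82,-43,105,20" " -100,-43,130,20" " -100,-20,138,40" " -85,0,136,60" " -15,0,130,60"
```

```text
t 5.25 tip in printer [-77.  -43.3  84.1] F [-4.5 -0.4  5.4] open 0.0 q [-0.63 -0.01  2.2   0.33  0.7   0.69]
z axis [ 0.342 -0.004 -0.94 ]
 -82,-43,105,20 xyz [2.5, -0.1, -21.4] rot [0.004, -0.0, 0.001]
 -100,-43,130,20 xyz [-5.9, -0.0, -51.0] rot [0.004, -0.0, 0.001]
 -100,-20,138,40 xyz [-9.6, -23.0, -57.5] rot [0.004, 0.349, 0.001]
 -85,0,136,60 xyz [-1.9, -43.0, -47.2] rot [0.003, 0.698, 0.002]
 -15,0,130,60 xyz [61.8, -43.1, -17.6] rot [0.003, 0.698, 0.002]
```

Request:
play_rows:
  xyz:
    - [1,0,-8]
    - [2.5,0,-21]
    - [-2,0,-36]
    - [-6,0,-51]
    - [-8,-12,-54]
    - [-10,-23,-57]
    - [-7,-31,-53]
    - [-2,-43,-47]
    - [-2,-43,-47]
    - [-2,-43,-47]
  rot:
    - [0,0,0]
    - [0,0,0]
    - [0,0,0]
    - [0,0,0]
    - [0,0.17,0]
    - [0,0.35,0]
    - [0,0.52,0]
    - [0,0.698,0]
    - [0,0.698,0]
    - [0,0.698,0]
  grip: [0,0,0,0,0,0,0,0,0,0]

```text
time_s: 6.5
eef_pos: [0.4755, -0.0891, 0.1433]
eef_rot: [-0.008, 0.868, 0.013, 0.497]
wrist_force: [0.1, 1.4, -0.7]
opening: -0.001
grasp_force: 0.0
```

```bash
python3 plan.py " -15,0,130,60" ; python3 edge.py b; python3 - <<'E'
import cv2,numpy as np
a=np.load("scene_b.npz")["color"][100:290,110:310,::-1];b=np.load("top_b.npz")["color"][150:340,220:420,::-1]
cv2.imwrite("pics/b.png",cv2.resize(np.hstack([a,b]),None,fx=2,fy=2))
E
```

```text
t 6.5 tip in printer [-57.5 -13.5 133.7] F [ 0.1  1.4 -0.7] open -0.0 q [-0.94 -0.12  2.58  1.65  0.8  -0.76]
z axis [ 0.863  0.007 -0.506]
 -15,0,130,60 xyz [18.2, -13.3, 38.6] rot [-0.007, 0.007, 0.003]
scene 3803 angle med 0.51 zmax 174.0
top 2623 angle med 0.51 zmax 175.0
```

View pics/b.png

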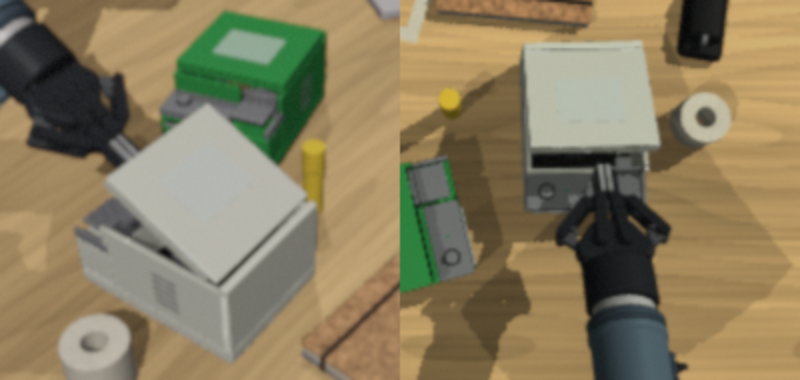

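Left view: cover raised, with the fingertips at (120,145) just before the lip. Right view: fingers at (605,175) in front of the opening. Joint 3 is at its limit, so the arm stopped short of the commanded pose; I'll move in forward and find out which reference the shifts use.

Request:
play_rows:
  xyz:
    - [2,-1,4]
    - [4,-2,8]
    - [6,-3,12]
    - [8,-3,17]
    - [10,-4,21]
    - [12,-5,26]
    - [14,-6,30]
    - [16,-7,34]
    - [18,-7,38]
    - [18,-7,38]
  rot:
    - [0,0,0]
    - [0,0,0]
    - [0,0,0]
    - [0,0,0]
    - [0,0,0]
    - [0,0,0]
    - [0,0,0]
    - [0,0,0]
    - [0,0,0]
    - [0,0,0]
  grip: [0,0,0,0,0,0,0,0,0,0]

```text
time_s: 7.85
eef_pos: [0.5172, -0.0801, 0.1392]
eef_rot: [-0.009, 0.868, 0.014, 0.496]
wrist_force: [-0.0, 0.5, 0.2]
opening: -0.0
grasp_force: 0.0
```

```bash
python3 plan.py " -15,0,130,60" " -15,-5,130,60"
```

```text
t 7.85 tip in printer [-15.6  -5.5 129.5] F [-0.   0.5  0.2] open -0.0 q [-0.78  0.    2.48  1.82  0.7  -0.81]
z axis [ 0.861  0.009 -0.508]
 -15,0,130,60 xyz [0.5, -5.7, 0.3] rot [-0.009, 0.009, 0.003]
 -15,-5,130,60 xyz [0.5, -0.7, 0.3] rot [-0.009, 0.009, 0.003]
```

```bash
cat > arc.py <<'E'
from plan import *
def theta(tip,tl):
    a=np.radians(tl);xt=np.array([np.cos(a),np.sin(a)]);zt=np.array([np.sin(a),-np.cos(a)])
    P=np.array(tip)+np.array([s*xt-b*zt for s in(11,-11) for b in np.linspace(0,65,66)])-[80,112]
    for th in np.arange(.48,1.86,.01):
        e=np.array([-np.cos(th),np.sin(th)]);n=np.array([np.sin(th),np.cos(th)])
        u=P@e;v=P@n
        if not((u<127)&(u>0)&(v>0)|(u>=127)&(u<131)&(v>-10)).any():return th
    return 9
o,p,r=cur()
for k in range(0,21):
    f=k/20;ph=.18+f*(1.80-.18);rr=97-8*f
    tip=[80-rr*np.cos(ph),112+rr*np.sin(ph)];tl=60
    tp,tr=pose([tip[0],-5+5*f,tip[1]],tl)
    print(k,np.round(tip),"theta",round(theta(tip,tl),2),(r.inv().apply(tp-p)*1e3).round(0).tolist())
E
python3 arc.py
```

```text
0 [-15. 129.] theta 0.48 [-0.0, -1.0, 0.0]
1 [-13. 137.] theta 0.5 [7.0, -1.0, -2.0]
2 [-11. 144.] theta 0.56 [15.0, -1.0, -3.0]
3 [ -7. 151.] theta 0.62 [23.0, -1.0, -4.0]
4 [ -4. 158.] theta 0.68 [31.0, -2.0, -4.0]
5 [  1. 164.] theta 0.74 [38.0, -2.0, -4.0]
6 [  6. 170.] theta 0.8 [46.0, -2.0, -3.0]
7 [ 11. 176.] theta 0.86 [53.0, -2.0, -1.0]
8 [ 17. 181.] theta 0.94 [61.0, -2.0, 2.0]
9 [ 23. 186.] theta 1.02 [68.0, -3.0, 4.0]
10 [ 29. 190.] theta 1.09 [74.0, -3.0, 8.0]
11 [ 36. 193.] theta 1.17 [81.0, -3.0, 12.0]
12 [ 43. 196.] theta 1.25 [87.0, -3.0, 16.0]
13 [ 50. 199.] theta 1.32 [92.0, -3.0, 21.0]
14 [ 57. 200.] theta 1.4 [98.0, -4.0, 26.0]
15 [ 64. 202.] theta 1.47 [102.0, -4.0, 32.0]
16 [ 71. 202.] theta 1.54 [107.0, -4.0, 38.0]
17 [ 79. 202.] theta 1.62 [110.0, -4.0, 44.0]
18 [ 86. 202.] theta 1.69 [114.0, -4.0, 51.0]
19 [ 93. 200.] theta 1.76 [116.0, -5.0, 58.0]
20 [100. 199.] theta 1.84 [118.0, -5.0, 65.0]
```

Request:
play_rows:
  xyz:
    - [7,-1,-2]
    - [15,-1,-3]
    - [23,-1,-4]
    - [31,-2,-4]
    - [38,-2,-4]
    - [46,-2,-3]
    - [53,-2,-1]
    - [61,-2,2]
    - [68,-3,4]
    - [74,-3,8]
  rot:
    - [0,0,0]
    - [0,0,0]
    - [0,0,0]
    - [0,0,0]
    - [0,0,0]
    - [0,0,0]
    - [0,0,0]
    - [0,0,0]
    - [0,0,0]
    - [0,0,0]
  grip: [0,0,0,0,0,0,0,0,0,0]

```text
time_s: 9.1
eef_pos: [0.5618, -0.0758, 0.1993]
eef_rot: [-0.009, 0.868, 0.014, 0.496]
wrist_force: [-0.9, -0.1, 0.0]
opening: -0.003
grasp_force: 0.4
```

```bash
python3 arc.py | tail -11;python3 plan.py; python3 edge.py c
```

```text
10 [ 29. 190.] theta 1.09 [-0.0, 0.0, -0.0]
11 [ 36. 193.] theta 1.17 [6.0, -0.0, 4.0]
12 [ 43. 196.] theta 1.25 [12.0, -0.0, 8.0]
13 [ 50. 199.] theta 1.32 [18.0, -0.0, 13.0]
14 [ 57. 200.] theta 1.4 [23.0, -1.0, 18.0]
15 [ 64. 202.] theta 1.47 [28.0, -1.0, 24.0]
16 [ 71. 202.] theta 1.54 [32.0, -1.0, 30.0]
17 [ 79. 202.] theta 1.62 [36.0, -1.0, 36.0]
18 [ 86. 202.] theta 1.69 [39.0, -1.0, 43.0]
19 [ 93. 200.] theta 1.76 [42.0, -2.0, 50.0]
20 [100. 199.] theta 1.84 [44.0, -2.0, 57.0]
t 9.1 tip in printer [ 29.1  -2.2 189.6] F [-0.9 -0.1  0. ] open -0.0 q [-0.65 -0.1   2.38  1.65  0.58 -0.49]
z axis [ 0.861  0.009 -0.508]
scene 3977 angle med 1.13 zmax 229.0
top 397 angle med 1.06 zmax 232.0
```

Request:
play_rows:
  xyz:
    - [6,0,4]
    - [12,0,8]
    - [18,0,13]
    - [23,-1,18]
    - [28,-1,24]
    - [32,-1,30]
    - [36,-1,36]
    - [39,-1,43]
    - [42,-2,50]
    - [43,-2,54]
  rot:
    - [0,0,0]
    - [0,0,0]
    - [0,0,0]
    - [0,0,0]
    - [0,0,0]
    - [0,0,0]
    - [0,0,0]
    - [0,0,0]
    - [0,0,0]
    - [0,0,0]
  grip: [0,0,0,0,0,0,0,0,0,0]

```text
time_s: 10.45
eef_pos: [0.63, -0.0715, 0.2083]
eef_rot: [-0.009, 0.868, 0.014, 0.496]
wrist_force: [-0.3, -0.2, 0.3]
opening: -0.003
grasp_force: 0.0
```

```bash
python3 edge.py d;python3 plan.py " 60,-3,205,60" " -30,-3,240,60" " -90,-3,280,60"
```

```text
scene 569 angle med 1.81 zmax 242.0
top 364 angle med 1.83 zmax 244.0
t 10.55 tip in printer [ 97.2   0.4 198.5] F [ 0.1 -0.7 -0.4] open 0.0 q [-0.53  0.04  2.22  1.71  0.48 -0.46]
z axis [ 0.861  0.009 -0.508]
 60,-3,205,60 xyz [-13.5, 2.9, -35.3] rot [-0.009, 0.01, 0.003]
 -30,-3,240,60 xyz [-29.2, 2.0, -130.6] rot [-0.009, 0.01, 0.003]
 -90,-3,280,60 xyz [-25.2, 1.4, -202.6] rot [-0.009, 0.01, 0.003]
```

The cover is at its stop (about 1.83) with no force on the hand. Retreat.

Request:
play_rows:
  xyz:
    - [-3,0,-8]
    - [-8,0,-20]
    - [-13,1,-35]
    - [-17,1,-55]
    - [-21,1,-80]
    - [-26,1,-105]
    - [-29,1,-130]
    - [-27,1,-150]
    - [-26,1,-165]
    - [-26,1,-165]
  rot:
    - [0,0,0]
    - [0,0,0]
    - [0,0,0]
    - [0,0,0]
    - [0,0,0]
    - [0,0,0]
    - [0,0,0]
    - [0,0,0]
    - [0,0,0]
    - [0,0,0]
  grip: [0,0,0,0,0,0,0,0,0,0]

```text
time_s: 11.8
eef_pos: [0.4737, -0.0785, 0.2704]
eef_rot: [-0.007, 0.868, 0.014, 0.496]
wrist_force: [-0.1, 0.8, -0.4]
opening: -0.003
grasp_force: 0.0
```

```bash
python3 edge.py e;python3 plan.py; python3 - <<'E'
import cv2,numpy as np
a=np.load("scene_e.npz")["color"][:,:,::-1];b=np.load("top_e.npz")["color"][:,:,::-1]
cv2.imwrite("pics/e.png",np.hstack([a[100:384,80:400],b[80:364,180:420]]))
d=cv2.absdiff(b,np.load("top0.npz")["color"][:,:,::-1].copy()).max(2)
for n,(u,v) in dict(glue=(245,200),roll=(372,209),mouse=(371,160),note=(278,134)).items(): print(n,d[v-25:v+25,u-15:u+15].mean().round(1))
E
```

```text
scene 545 angle med 1.83 zmax 242.0
top 352 angle med 1.83 zmax 243.0
t 11.9 tip in printer [-58.5  -2.5 260.1] F [ 1.3  0.5 -0.5] open 0.01 q [-0.91 -0.64  2.53  1.14  0.88  0.01]
z axis [ 0.861  0.007 -0.508]
glue 20.0
roll 14.8
mouse 9.4
note 22.0
```

View pics/e.png

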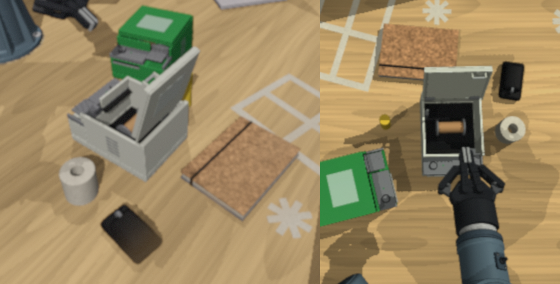

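The picture shows the cover open at its stop at (175,90) left and (458,85) right. The bystanders are where they were, and the hand is clear in front and above.

```bash
python3 -c "
from bench import ctrl
print(ctrl.hand_in())"
```

```text
the job is handed in; nothing more can be done
None
```

The printer is open: the tab was pressed, the cover sprang up and was pushed gently to its stop (about 1.83 rad by camera), the hand is clear, the surroundings look undisturbed, and the job was handed in at about 12 s (no verdict was returned).

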